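# Slide a warped sketch panel under the spring clip of a sketch board

## Robot

A 6-joint arm with a two-finger parallel gripper is mounted at the origin on the work surface. World frame = base frame: x ahead of the robot, y to its left, z up, the work surface at z = 0. Lengths are in m, angles in rad, forces in N, time in s.
With the tool pointing down it reaches from about 0.325 to 0.9 m from the base axis. Payload 6.1 kg.
Tool frame: the origin (TCP) lies between the finger pads; the fingertips stand 8 mm ahead of it and the grasp point (between the pads) lies 11 mm behind it; z points along the fingers, y is the line along which they close (so a half turn about z gives the same grasp; the last joint's range is limited). The gripper opens to 87 mm and grips with 3 to 60 N. Pads are 19 mm wide; open, the fingers measure 117 mm over their backs; the gripper's body (75 mm by 190 mm) begins 51 mm behind the grasp point.
Start: joints at [-1.357, 0.22, 1.526, -0, 1.395, -0.126], TCP at [0.208, -0.589, 0.231] pointing down, gripper open.
Joint ranges: [-2.98, 2.98], [-0.91, 2.08], [0.09, 2.57], [-1.24, 4.39], [0.2, 2.65], [-2.68, 2.68]. Speed limits (rad/s): [2.57, 2.57, 3.01, 3.14, 3.14, 3.14].

## Interface

Orientations are given as a unit quaternion [x, y, z, w].
In Python, from plant import * gives the robot as it stands.
- The arm moves only by the tool apply_moves, never from a script. Its argument "deltas" is text: rows parted by semicolons, each of 6 numbers parted by spaces: the shift along the world's x, y, z in cm, then the turn, a rotation vector about the world's x, y, z in degrees. In form: dx dy dz wx wy wz; .... A call has 1 to 20 rows; each row shifts and turns the commanded pose from where the row before left it; what a row does not reach is not made up. A row lasts 1/12 s, in which the tool goes at most 41.7 mm and 7.16 degrees, less where a joint would pass 70% of its speed; a pose out of reach is approached as far as the arm can. A call with a gripper value outside its range is refused whole. "jaw" is the finger opening in cm, from 0 to 8.7, set as the call begins (left out, the last holds). The fingers move at their own pace and stop on an object; "newtons" is the grip in N (left out, the last holds). Time passes only in rows, so rows that do not move let the fingers close. It gives the time, the measured TCP pose, the force, the opening and the grip force at its end, in the units of the state.
- get_state(): the state, without advancing time (a new reading comes with each control period).
- read_camera(name): name is "scene" or "top"; returns (picture, depth): 384x512x3 uint8, red, green, blue; 384x512 float32, m along the optical axis (not along the pixel's ray), 0 where there is no reading.
- camera_info(name): a dict with "fx", "fy", "cx", "cy" (pixels), "R" (3x3) and "t" (3): a world point X has camera coordinates R X + t. Camera axes: x right, y down, z forward; pixel columns grow to the right and rows downward; lengths in m; the calibration is good to about 2 mm. A picture is of the moment at which its call begins. camera_info takes no time and is no camera call.
- sign_off(): hands the job in; it is judged then, once.
The state is a dict: "time": time; "q": joint angles; "joint_velocities": joint speeds; "joint_efforts": joint torques, N m; "eef_pos": TCP position; "eef_rot": TCP orientation; "wrist_force": force on the tool from outside, world axes, zero at the start; "wrist_torque": the same for the moment, N m; "opening": opening from 0.0 (shut) to 1.0 (fully open); "finger_force": force on a finger pad.
Only numpy, scipy, OpenCV 4.12 (cv2) and the standard library are available. Lean on these libraries where they do the work, as an engineer would, in place of code of your own. Each camera call takes 0.05 s, during which the arm holds its last target. There are 200 camera calls.

## Task

The sketch panel lying on the brown sketch board is warped, so its ends stand clear of the board. With the fingertips press the half nearest the steel spring clip down hard, flat onto the board, and slide the panel under the clip's spring leaf until its edge stops against the clip's bar, square to it, then take the hand away. Let the panel itself push the leaf up: never lift the panel, keep the fingers off the clip, and leave the ink, markers and other things where they are.

Things in the scene. Friction and masses are not known exactly. Their poses are not given: they have to be found in the camera images.
- board: brown lacquered hardboard sketch board, 400 x 300 x 6 mm, lying fixed on the table. Origin: centre of its underside; x along its length towards the end with the clip, y to the left of that, z up. Its smooth top is at 6 mm.
- clip: steel spring clip riveted to the board: a stop bar 112 mm wide, 8 mm high (11 mm with its cap and rivets), x = 0 to 30 mm, and a spring leaf. Origin: on the board's top, midway along the face of the bar that the panel must meet; x points on towards the end of the board (the panel comes from -x), y along the bar, z up.
- lip (a point): the mouth of the clip: middle of the lower edge of the leaf's turned-up lip, 29 mm before the stop bar, 7.2 mm over the board. The leaf (spring steel, 100 mm wide, 1.5 mm thick) slopes from the bar's top down to a bend 18 mm before the bar, its underside 1.5 mm over the board, then up to this lip.
- panel: loose white panel with a pencil drawing, 178 (x) x 127 (y) x 4 mm, 0.11 kg, rough primed face, slippery underneath. Origin: middle of its underside; x towards its clip end, z up. Stiff and warped: only the middle 24 mm lie on the board, the 77 mm end parts slope up 4.5 degrees to 6 mm clear at the ends, too high for the mouth. Starts a bit askew, its edge 40 to 80 mm short of the lip.
- panel_edge (a point): middle of the lower edge of the panel's clip end, 89 mm ahead of its origin; fully home it is at the clip's origin, on the board.
- leaf (a joint): lift angle of the spring leaf in rad: 0 at rest, about 0.1 with the panel under its bend. The panel, coming in flat, raises it with a push of about 6 N; the leaf then bears down on the panel with about 5.5 N and drags.
- ink: black ink jar, 42 mm in diameter, 58 mm high, standing on the board's corner left of the clip; origin at its foot. Leave alone.
- eraser: white eraser in a blue sleeve, 58 x 22 x 13 mm, on the board left of the panel; origin: centre of its underside. Leave alone.
- marker_red: grey marker with red bands, 150 x 16 x 12 mm, lying on the board right of the panel; origin: centre of its underside, x along it. Leave alone.
- marker_blue: grey marker with blue bands, 150 x 16 x 12 mm, on the table left of the board. Leave alone.
- marker_green: grey marker with green bands, 150 x 16 x 12 mm, on the table right of the board. Leave alone.
- white_paint: small white paint jar, 34 mm in diameter, 62 mm high, on the table left of the board; origin at its foot. Leave alone.
- tape: desk tape dispenser, 115 x 50 x 67 mm, on the table right of the board; origin: centre of its underside. Leave alone.
- press_spot (a point): a good place to press: the panel's top, 36 mm ahead (+x) of its middle. Pressing there (anywhere over 12 mm ahead) tips the panel so that its clip end part lies flat on the board, top at 4 mm; the other end rises. A fingertip pressing with 15 to 25 N drags the panel by friction. With the panel home this spot is 24 mm short of the lip.
Things that resemble listed ones, but are neither listed nor needed, are in the scene too. What is shaped like the panel but orange or purple is not meant.

How it is judged:
On the way:
1. the panel's edge passes under the leaf while the panel is pressed down hard onto the board (more than 10 N on the board) (x of panel_edge in the frame of clip between -0.026 and -0.003 m and z of panel_edge in the frame of clip below 0.005 m and contact force between panel and board above 10 N), for 0.1 s.
At the end, for the whole second after the job is handed in: the panel lies still under the leaf, which is raised over 0.06 rad and bears on it with over 2 N; the middle of its edge is within 6 mm of the stop bar, under 4 mm over the board, within 30 mm of the clip's middle; the edge is square to the bar within 0.07 rad (4 degrees) (x of panel_edge in the frame of clip above -0.006 m and z of panel_edge in the frame of clip below 0.004 m and y of panel_edge in the frame of clip between -0.03 and 0.03 m and angle between the y axis of panel and the y axis of clip, either way round below 0.07 rad and value of joint leaf above 0.06 rad and contact force between clip and panel above 2 N and linear speed of panel below 0.01 m/s); the robot touches nothing.
It fails at once if the panel is lifted off the board (z of panel in the frame of clip above 0.015 m or angle between panel's own z axis and vertical above 0.25 rad).
It fails at once if the fingers push on the clip or its leaf (contact force between the fingers and clip above 3 N).
It fails at once if one of the other things is moved by more than 20 mm (distance of any of ink, eraser, marker_red, marker_blue, marker_green, white_paint, tape from where it was at the start of the episode above 0.02 m).
It also fails if it takes over 38 s, if anything falls off the work surface, if the arm or the gripper's body presses on something with over 40 N, if the wrist force passes 120 N, or if a joint passes its speed limit or range.

## Working session

There is one attempt and no reset: what is moved stays moved. The work goes in short steps, Python scripts to look and compute and a tool call to move; the robot and the scene stay as the last step left them, time stands still between calls to the robot, and variables do not carry over. Pictures are saved under pics/ and viewed, at most 10 in all, crops included, and the job is handed in when it is done.

Besides the shell and the picture viewer there is one more tool, called after "Emit:" as name(argument=value, ...) on one line, values as JSON. apply_moves: Moves the arm, as the interface text tells. Its arguments: {"type":"object","properties":{"deltas":{"type":"string"},"jaw":{"type":"number"},"newtons":{"type":"number"}},"required":["deltas"]}

```bash
mkdir -p pics; cat > h.py <<'E'
from plant import *
import numpy as np, cv2
def snap(n,tag):
    im,d=read_camera(n); cv2.imwrite(f'pics/{tag}.png',im[:,:,::-1]); np.save(f'pics/{tag}.npy',d); return im,d
def ray(n,uv,z):
    c=camera_info(n);R=np.array(c['R']);t=np.array(c['t'])
    uv=np.atleast_2d(np.array(uv,float))
    d=np.c_[(uv[:,0]-c['cx'])/c['fx'],(uv[:,1]-c['cy'])/c['fy'],np.ones(len(uv))]@R
    o=-R.T@t
    return o+d*((z-o[2])/d[:,2])[:,None]
def proj(n,X):
    c=camera_info(n);p=np.atleast_2d(X)@np.array(c['R']).T+np.array(c['t'])
    return np.c_[p[:,0]/p[:,2]*c['fx']+c['cx'],p[:,1]/p[:,2]*c['fy']+c['cy']]
E
python3 - <<'E'
from h import *
a,_=snap('top','top1'); b,_=snap('scene','scene1')
cv2.imwrite('pics/both.png',cv2.resize(np.vstack([a,b]),None,fx=.78,fy=.78)[:,:,::-1])
for n in('top','scene'):
    c=camera_info(n);print(n,c['fx'],-np.array(c['R']).T@np.array(c['t']),np.array(c['R']).round(2).tolist())
print(get_state())
E
```

```text
top 458.8392020081784 [ 0.37647554 -0.0115098   1.4651891 ] [[-0.01, -1.0, -0.01], [-1.0, 0.01, -0.05], [0.05, 0.01, -1.0]]
scene 351.7371672148133 [ 1.11869895 -0.38073575  0.95545083] [[0.47, 0.88, 0.02], [0.67, -0.35, -0.65], [-0.57, 0.32, -0.76]]
{'time': 0.1, 'q': array([-1.35708212e+00,  2.21138605e-01,  1.52752394e+00,  2.13820112e-05,
        1.39467023e+00, -1.26083517e-01]), 'joint_velocities': array([-0.0001327 , -0.00205443, -0.00181572, -0.00037307,  0.00067666,
       -0.0003044 ]), 'joint_efforts': array([ 1.24357604e-03, -4.95942056e+01, -3.88518906e+01,  7.00926734e-02,
        5.15871635e-02, -7.33611000e-05]), 'eef_pos': array([ 0.20820624, -0.5887211 ,  0.22953757]), 'eef_rot': array([ 9.85601818e-01,  1.69080750e-01, -2.75960007e-05, -8.69688136e-04]), 'wrist_force': array([ 1.23280763, -0.30361924,  0.0367013 ]), 'wrist_torque': array([0.00757859, 0.06010631, 0.00489136]), 'finger_force': 0.0, 'opening': 1.0024727165494203}
```

View pics/top1.png

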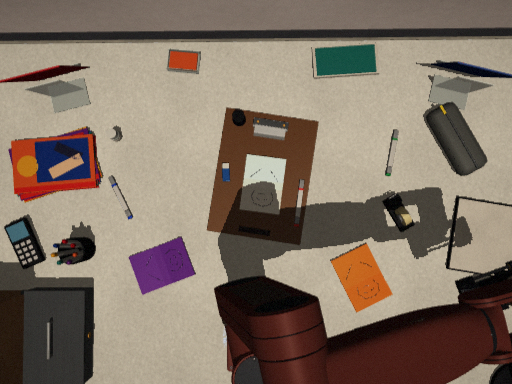

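View pics/scene1.png

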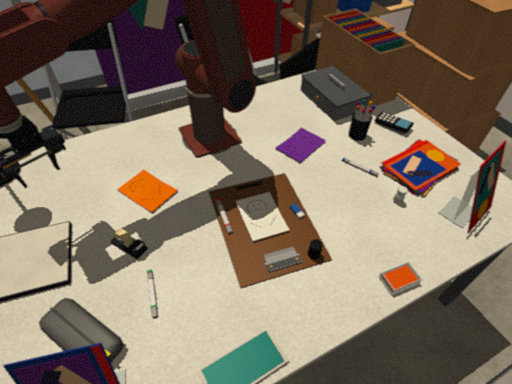

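The top view shows the board with corners near (227,108), (318,122), (300,243) and (208,230). The clip is at about (270,129), and the panel at about (265,184), partly in shadow. Next I'll measure these with masks.

```bash
cat > m.py <<'E'
from h import *
def fit(mask,z,n,name):
    cs,_=cv2.findContours(mask,cv2.RETR_EXTERNAL,cv2.CHAIN_APPROX_NONE)
    c=max(cs,key=cv2.contourArea); P=ray(n,c[:,0,:],z)[:,:2]
    h=cv2.convexHull((P*1000).astype(np.float32)); r=cv2.minAreaRect(h)
    b=cv2.boxPoints(r); print(name,n,'centre',np.round(r[0],1),'size',np.round(r[1],1)); print(np.round(b,1).tolist()); return b
def run(n,im,px):
    hsv=cv2.cvtColor(im,cv2.COLOR_RGB2HSV); H,S,V=cv2.split(hsv)
    x,y,w,h=px
    roi=np.zeros(H.shape,np.uint8); roi[y:y+h,x:x+w]=1
    brown=((S>90)&((H<20)|(H>172))).astype(np.uint8)*roi
    brown=cv2.morphologyEx(brown,cv2.MORPH_OPEN,np.ones((3,3)))
    bb=fit(brown,.006,n,'board')
    cs,_=cv2.findContours(brown,cv2.RETR_EXTERNAL,cv2.CHAIN_APPROX_NONE); hull=cv2.convexHull(max(cs,key=cv2.contourArea))
    ins=np.zeros_like(brown); cv2.fillPoly(ins,[hull],1); ins=cv2.erode(ins,np.ones((5,5)))
    light=((S<90)&(V>45)).astype(np.uint8)*ins
    light=cv2.morphologyEx(light,cv2.MORPH_CLOSE,np.ones((3,3)))
    k,lab,st,ce=cv2.connectedComponentsWithStats(light)
    for i in range(1,k):
        if st[i,4]>60:
            print('comp',st[i].tolist(),ce[i].round(1)); fit((lab==i).astype(np.uint8),.013 if st[i,4]>1000 else .015,n,'c%d'%i)
if __name__=='__main__':
    t=cv2.imread('pics/top1.png')[:,:,::-1].copy(); s=cv2.imread('pics/scene1.png')[:,:,::-1].copy()
    run('top',t,(195,95,135,160)); run('scene',s,(195,165,150,130))
    A=cv2.resize(t[95:255,195:330],None,fx=4,fy=4,interpolation=cv2.INTER_NEAREST)
    cv2.imwrite('pics/z1.png',np.clip(A[50:600,:,::-1].astype(float)*1.5,0,255).astype(np.uint8))
E
python3 m.py
```

```text
board top centre [511.3 -12.2] size [299.4 398.8]
[[290.70001220703125, -128.3000030517578], [684.4000244140625, -191.60000610351562], [731.9000244140625, 104.0], [338.20001220703125, 167.3000030517578]]
comp [253, 117, 36, 23, 606] [269.7 128.2]
c1 top centre [660.  -36.1] size [110.7  58.6]
[[622.2000122070312, -86.0], [680.0, -95.4000015258789], [697.7999877929688, 13.800000190734863], [640.0, 23.200000762939453]]
comp [239, 154, 48, 61, 2277] [262.5 183.9]
c2 top centre [483.7 -11.8] size [128.3 179.6]
[[386.0, -63.099998474121094], [563.9000244140625, -87.69999694824219], [581.4000244140625, 39.400001525878906], [403.5, 64.0]]
comp [295, 179, 9, 44, 212] [299.  200.2]
c5 top centre [ 429.9 -126.5] size [ 17.1 137.3]
[[360.70001220703125, -126.69999694824219], [497.0, -143.1999969482422], [499.0, -126.19999694824219], [362.70001220703125, -109.80000305175781]]
board scene centre [513.4 -14.1] size [296.4 396.4]
[[294.3999938964844, -129.60000610351562], [686.0, -191.39999389648438], [732.2999877929688, 101.30000305175781], [340.70001220703125, 163.1999969482422]]
comp [236, 192, 
[... 224 characters left out ...]
16, 201, 16, 33, 186] [223.8 216.2]
c2 scene centre [ 430.9 -129.2] size [ 21.6 143.7]
[[358.29998779296875, -129.3000030517578], [500.3999938964844, -150.39999389648438], [503.6000061035156, -129.0], [361.3999938964844, -107.9000015258789]]
comp [290, 203, 15, 16, 78] [298.2 211.7]
c3 scene centre [522.1 104.6] size [66.4 31.1]
[[488.70001220703125, 119.69999694824219], [489.1000061035156, 88.5999984741211], [555.5, 89.5], [555.0999755859375, 120.5999984741211]]
comp [264, 247, 38, 25, 614] [281.9 258.7]
c4 scene centre [662.1 -37.4] size [112.4  62.8]
[[622.5, -88.19999694824219], [684.5, -97.69999694824219], [701.5999755859375, 13.399999618530273], [639.5999755859375, 22.899999618530273]]
```

View pics/z1.png

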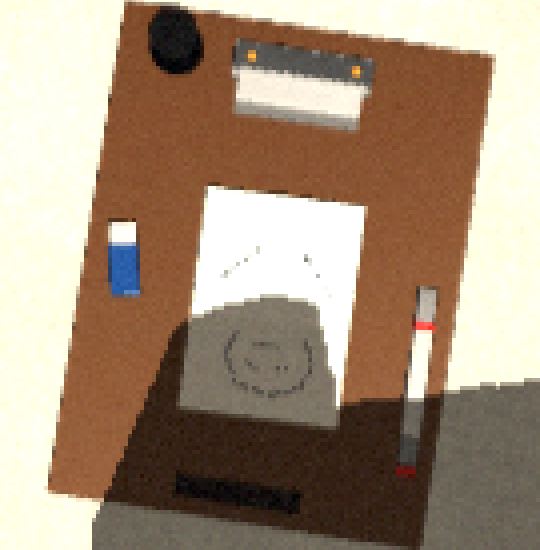

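The crop shows the clip upright at the top, with its light leaf facing the panel. The panel spans roughly (180–367, 185–427) in the crop.

| Item | Measured | Check |
|---|---|---|
| Board centre | (512, -13) mm, yaw -9.05° | Size matches 400 x 300 |
| Clip origin | (659.5, -36.5) mm | (149.5, 0) in the board frame |
| Panel centre | (483, -12.5) mm, yaw -7.9° | Size matches; edge 58 mm short of the lip |

I'll approach over the panel with the fingers spread 5 cm along its y axis.

Emit:
apply_moves(deltas="1.7 3.18 0 0 0 -1.53; 1.7 3.18 0 0 0 -1.53; 1.7 3.18 0 0 0 -1.53; 1.7 3.18 0 0 0 -1.53; 1.7 3.18 0 0 0 -1.53; 1.7 3.18 0 0 0 -1.53; 1.7 3.18 0 0 0 -1.53; 1.7 3.18 0 0 0 -1.53; 1.7 3.18 0 0 0 -1.53; 1.7 3.18 0 0 0 -1.53; 1.7 3.18 0 0 0 -1.53; 1.7 3.18 0 0 0 -1.53; 1.7 3.18 0 0 0 -1.53; 1.7 3.18 0 0 0 -1.53; 1.7 3.18 0 0 0 -1.53; 1.7 3.18 0 0 0 -1.53; 1.7 3.18 0 0 0 -1.53; 1.7 3.18 0 0 0 -1.53; 0 0 0 0 0 0; 0 0 0 0 0 0", jaw=5)

```text
time: 1.77
eef_pos: [0.5143, -0.0151, 0.23]
eef_rot: [0.998, -0.068, -0.001, -0.0]
wrist_force: [-0.5, -0.6, -0.0]
opening: 0.574
finger_force: 0.0
```

Emit:
apply_moves(deltas="0 0 -2.5 0 0 0; 0 0 -2.5 0 0 0; 0 0 -2.5 0 0 0; 0 0 -2.5 0 0 0; 0 0 -2.5 0 0 0; 0 0 -2.5 0 0 0; 0 0 -2.5 0 0 0; 0 0 -1.5 0 0 0; 0 -0.15 -0.5 0 0 0; 0 0 -0.2 0 0 0; 0 0 0 0 0 0; 0 0 0 0 0 0")

```text
time: 2.77
eef_pos: [0.5153, -0.0191, 0.0348]
eef_rot: [0.997, -0.071, 0.001, 0.0]
wrist_force: [0.3, 0.5, -0.4]
opening: 0.574
finger_force: 0.0
```

Emit:
apply_moves(deltas="0 0 -0.2 0 0 0; 0 0 0 0 0 0; 0 0 0 0 0 0")

```text
time: 3.02
eef_pos: [0.5148, -0.0184, 0.0322]
eef_rot: [0.998, -0.07, 0.001, 0.0]
wrist_force: [0.4, 0.3, 0.7]
opening: 0.576
finger_force: 0.0
```

Emit:
apply_moves(deltas="0 0 -0.3 0 0 0; 0 0 -0.3 0 0 0; 0 0 -0.3 0 0 0; 0 0 -0.3 0 0 0; 0 0 0 0 0 0; 0 0 0 0 0 0")

```text
time: 3.52
eef_pos: [0.5139, -0.0183, 0.0191]
eef_rot: [0.998, -0.07, -0.001, -0.0]
wrist_force: [0.1, -0.0, 0.2]
opening: 0.573
finger_force: 0.2
```

Emit:
apply_moves(deltas="0 0 -0.1 0 0 0; 0 0 -0.1 0 0 0; 0 0 0 0 0 0; 0 0 0 0 0 0")

```text
time: 3.85
eef_pos: [0.5144, -0.0183, 0.0184]
eef_rot: [0.998, -0.07, -0.0, 0.0]
wrist_force: [-4.0, 0.9, 8.7]
opening: 0.578
finger_force: 4.1
```

Emit:
apply_moves(deltas="0 0 -0.1 0 0 0; 0 0 -0.05 0 0 0; 0 0 0 0 0 0; 0 0 0 0 0 0")

```text
time: 4.18
eef_pos: [0.5147, -0.0184, 0.0183]
eef_rot: [0.998, -0.07, -0.0, 0.0]
wrist_force: [-9.8, 1.0, 20.6]
opening: 0.574
finger_force: 10.4
```

Emit:
apply_moves(deltas="0.5 -0.06 0 0 0 0; 0.5 -0.06 0 0 0 0; 0.5 -0.06 0 0 0 -0.4; 0.5 -0.06 0 0 0 -0.4; 0.5 -0.06 0 0 0 -0.4; 0.5 -0.06 0 0 0 0; 0.5 -0.06 0 0 0 0; 0.5 -0.06 0 0 0 0; 0 0 0 0 0 0")

```text
time: 4.93
eef_pos: [0.5562, -0.0234, 0.0183]
eef_rot: [0.997, -0.081, 0.001, 0.0]
wrist_force: [-2.1, 0.5, 14.0]
opening: 0.572
finger_force: 6.9
```

```bash
python3 - <<'E'
from h import *
import m
a,_=snap('top','top2'); b,_=snap('scene','scene2')
f=lambda i,y,x:cv2.resize(i[y:y+140,x:x+150],None,fx=4,fy=4,interpolation=cv2.INTER_CUBIC)
cv2.imwrite('pics/z2.png',np.clip(cv2.resize(np.hstack([f(a,100,195),f(b,165,200)]),(800,373))[:,:,::-1]*1.4,0,255).astype(np.uint8))
E
```

```text
(no output)
```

View pics/z2.png

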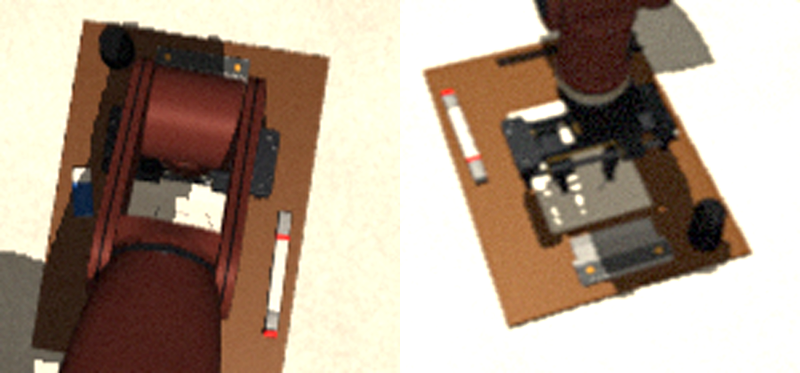

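The scene view (right half) shows the clip-end edge of the panel lying flat, running from crop (541,238) to (655,210). That puts it just short of the lip. I'll measure the edge against the clip.

```bash
python3 - <<'E'
from h import *
s=lambda u,v:(200+(u-400)/2.667,165+v/2.667)
P=ray('scene',[s(541,238),s(655,210),s(632,153)],.010)*1000
L=ray('scene',[s(574,253),s(667,230)],.014)*1000
print(P.round(1),L.round(1),np.linalg.norm(P[0]-P[1]),np.linalg.norm(L[0]-L[1]))
Rc=np.array([[.9874,-.158],[.158,.9874]])
print(((P[:,:2]-[659.5,-36.5])@Rc.T).round(1),((L[:,:2]-[659.5,-36.5])@Rc.T).round(1))
b=cv2.imread('pics/scene2.png');print(get_state()['wrist_force'],get_state()['eef_pos'])
cv2.imwrite('pics/z3.png',np.clip(cv2.resize(b[215:275,225:325],None,fx=8,fy=8,interpolation=cv2.INTER_CUBIC)*1.5,0,255).astype(np.uint8))
E
```

```text
[[ 605.4 -108.6   10. ]
 [ 633.9   30.5   10. ]
 [ 548.3   49.9   10. ]] [[642.8 -85.3  14. ]
 [666.1  26.5  14. ]] 141.9312438209439 114.14387861715285
[[ -42.   -79.7]
 [ -35.9   62.1]
 [-123.4   67.8]] [[ -8.8 -50.8]
 [ -3.5  63.2]]
[-2.48400523  0.37507764 13.15220641] [ 0.55615725 -0.02346224  0.01833773]
```

View pics/z3.png

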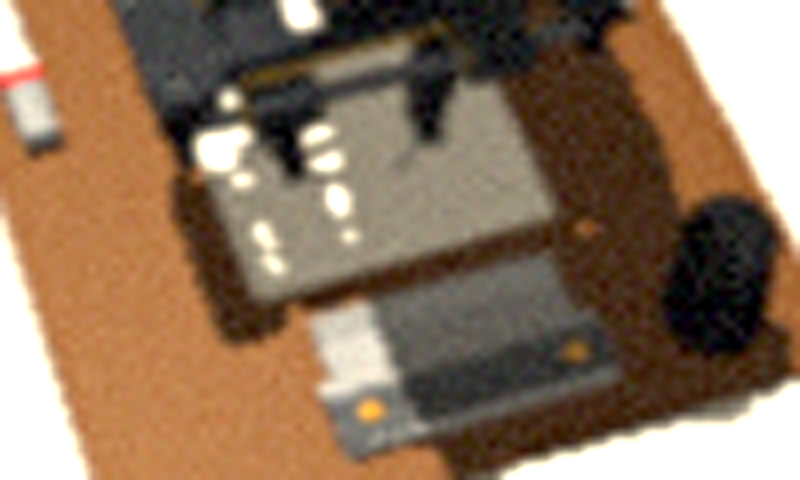

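The close view gives the panel's front corners as (265,302) and (555,212), and the lip corners as (310,318) and (540,253).

```bash
python3 - <<'E'
from h import *
s=lambda u,v:(225+u/8-.5,215+v/8-.5)
P=ray('scene',[s(265,302),s(555,212)],.010)*1000
L=ray('scene',[s(310,318),s(540,253)],.0147)*1000
Rc=np.array([[.9874,-.158],[.158,.9874]])
for Q in(P,L):
    print(Q.round(1).tolist(),np.linalg.norm(Q[0]-Q[1]),((Q[:,:2]-[659.5,-36.5])@Rc.T).round(1).tolist())
E
```

```text
[[605.9, -92.0, 10.0], [622.4, 31.1, 10.0]] 124.20852616122747 [[-44.2, -63.3], [-47.3, 60.9]]
[[622.9, -81.4, 14.7], [638.6, 13.5, 14.7]] 96.20592777503758 [[-29.1, -50.1], [-28.5, 46.1]]
```

Emit:
apply_moves(deltas="0 0 -0.1 0 0 0; 0 0 -0.05 0 0 0; 0.3 -0.05 0 0 0 -0.3; 0.3 -0.05 0 0 0 -0.3; 0.3 -0.05 0 0 0 -0.3; 0.3 -0.05 0 0 0 0; 0.3 -0.05 0 0 0 0; 0 0 0 0 0 0")

```text
time: 5.7
eef_pos: [0.571, -0.0258, 0.0183]
eef_rot: [0.996, -0.089, 0.001, 0.0]
wrist_force: [-9.1, 1.6, 26.1]
opening: 0.575
finger_force: 12.5
```

Emit:
apply_moves(deltas="0.3 -0.05 0 0 0 0; 0.3 -0.05 0 0 0 0; 0.3 -0.05 0 0 0 0; 0.3 -0.05 0 0 0 0; 0.3 -0.05 0 0 0 0; 0.3 -0.05 0 0 0 0; 0.3 -0.05 0 0 0 0; 0.3 -0.05 0 0 0 0; 0 0 0 0 0 0")

```text
time: 6.45
eef_pos: [0.5927, -0.0292, 0.0182]
eef_rot: [0.996, -0.088, -0.002, -0.0]
wrist_force: [-17.2, 2.6, 32.5]
opening: 0.573
finger_force: 16.0
```

Emit:
apply_moves(deltas="0.2 -0.03 0.05 0 0 0; 0.2 -0.03 0 0 0 0; 0.2 -0.03 0 0 0 0; 0.2 -0.03 0 0 0 0; 0 0 0 0 0 0")

```text
time: 6.87
eef_pos: [0.6004, -0.0305, 0.0183]
eef_rot: [0.996, -0.088, -0.002, -0.0]
wrist_force: [-15.1, 3.0, 29.4]
opening: 0.573
finger_force: 14.3
```

```bash
python3 - <<'E'
from h import *
b,_=snap('scene','scene3'); print(get_state()['wrist_force'],get_state()['eef_pos'])
cv2.imwrite('pics/z4.png',np.clip(cv2.resize(b[205:275,225:325,::-1],None,fx=8,fy=8,interpolation=cv2.INTER_CUBIC)*1.5,0,255).astype(np.uint8))
E
```

```text
[-15.96634957   2.71513767  29.25601176] [ 0.60036533 -0.03044116  0.0182742 ]
```

View pics/z4.png

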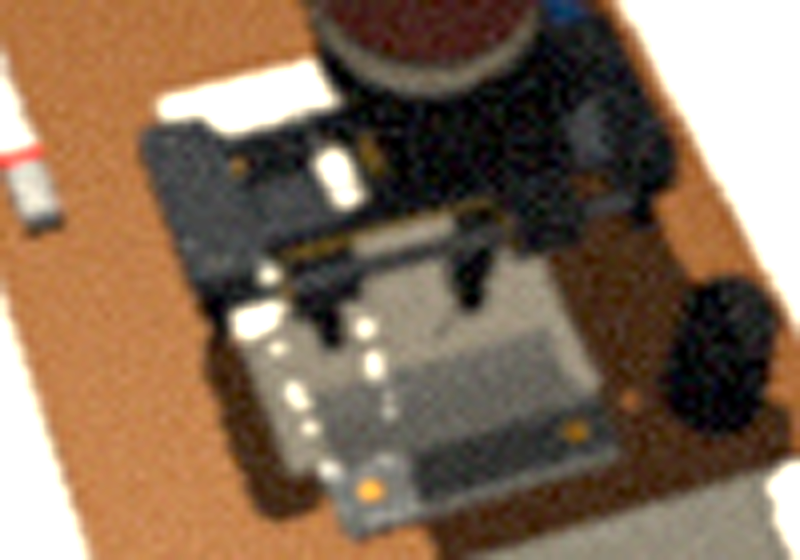

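The panel is under the leaf, with its front corners at about (302,474) and (606,388). I'll push on until the bar stops it, watching the force.

```bash
python3 - <<'E'
from h import *
s=lambda u,v:(225+u/8-.5,205+v/8-.5)
P=ray('scene',[s(302,474),s(606,388)],.010)*1000
Rc=np.array([[.9874,-.158],[.158,.9874]])
print(np.linalg.norm(P[0]-P[1]),((P[:,:2]-[659.5,-36.5])@Rc.T).round(1).tolist())
E
```

```text
125.61527515755293 [[-1.1, -63.1], [0.4, 62.5]]
```

Emit:
apply_moves(deltas="0.1 -0.015 0 0 0 0; 0.1 -0.015 0 0 0 0; 0 0 0 0 0 0; 0 0 0 0 0 0")

```text
time: 7.25
eef_pos: [0.6018, -0.0307, 0.0183]
eef_rot: [0.996, -0.088, -0.002, -0.0]
wrist_force: [-18.3, 2.5, 29.9]
opening: 0.576
finger_force: 15.1
```

Emit:
apply_moves(deltas="0.1 -0.015 0 0 0 0; 0.1 -0.015 0 0 0 0; 0 0 0 0 0 0; 0 0 0 0 0 0")

```text
time: 7.58
eef_pos: [0.602, -0.0307, 0.0183]
eef_rot: [0.996, -0.088, -0.004, -0.0]
wrist_force: [-25.2, 3.0, 36.0]
opening: 0.571
finger_force: 18.4
```

Emit:
apply_moves(deltas="0.1 -0.015 0 0 0 0; 0 0 0 0 0 0; 0 0 0 0 0 0")

```text
time: 7.83
eef_pos: [0.6021, -0.0307, 0.0182]
eef_rot: [0.996, -0.088, -0.005, -0.0]
wrist_force: [-27.7, 3.6, 40.3]
opening: 0.572
finger_force: 20.0
```

The arm has stalled against the bar. I'll lift away straight up, gently at first.

Emit:
apply_moves(deltas="-0.1 0.015 0.1 0 0 0; 0 0 0.1 0 0 0; 0 0 0.2 0 0 0; 0 0 0.3 0 0 0; 0 0 0.5 0 0 0; 0 0 1 0 0 0; 0 0 2 0 0 0; -1 0 2.5 0 0 0; -2 0 3 0 0 0; -3 0 3 0 0 0; -3 -2 3 0 0 0; -3 -3 3 0 0 0; 0 -3 0 0 0 0; 0 -3 0 0 0 0; 0 -3 0 0 0 0; 0 -3 0 0 0 0; 0 -3 0 0 0 0; 0 -3 0 0 0 0; 0 -3 0 0 0 0; 0 0 0 0 0 0")

```text
time: 9.5
eef_pos: [0.495, -0.2886, 0.1933]
eef_rot: [0.996, -0.091, 0.001, 0.002]
wrist_force: [-0.5, 0.5, -0.1]
opening: 0.575
finger_force: 0.0
```

```bash
python3 - <<'E'
from h import *
a,_=snap('top','top4'); b,_=snap('scene','scene4'); print(get_state()['wrist_force'],get_state()['eef_pos'])
f=lambda i,y,x:cv2.resize(i[y:y+110,x:x+100],(400,440),interpolation=cv2.INTER_CUBIC)
cv2.imwrite('pics/z5.png',np.clip(np.hstack([f(a,105,215),f(b,175,225)])[:,:,::-1]*1.4,0,255).astype(np.uint8))
E
```

```text
[-0.07046433  0.95210592  0.16264232] [ 0.49501727 -0.28430875  0.19266225]
```

View pics/z5.png

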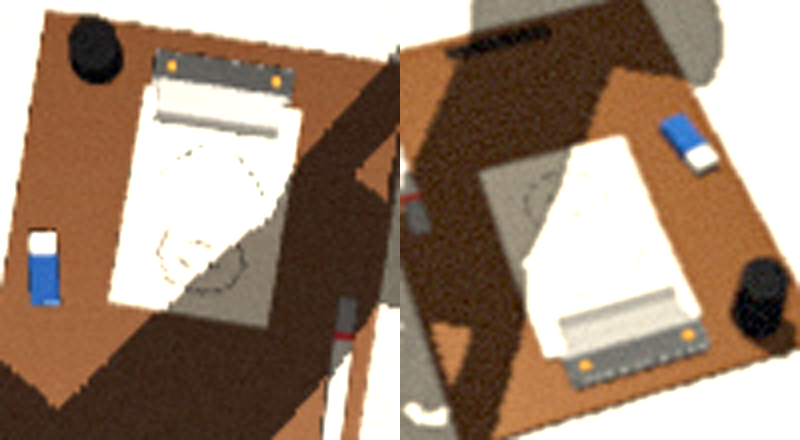

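Both views show the panel under the leaf and near the bar, with corners at top-crop (143,83) and (303,109), and scene-crop (546,358) and (699,315). I'll check them numerically.

```bash
python3 - <<'E'
from h import *
Rc=np.array([[.9874,-.158],[.158,.9874]])
T=ray('top',[(215+u/4-.5,105+v/4-.5) for u,v in[(303,109),(143,83),(268,327),(108,301)]],.010)*1000
S=ray('scene',[(225+(u-400)/4-.5,175+v/4-.5) for u,v in[(546,358),(699,315)]],.010)*1000
for Q in(T,S): print(((Q[:,:2]-[659.5,-36.5])@Rc.T).round(1).tolist())
E
```

```text
[[0.9, -65.9], [2.3, 63.6], [-175.7, -64.5], [-174.6, 64.3]]
[[-1.4, -67.0], [0.3, 59.2]]
```

The edge is at the bar within measuring error, square to within 1°, and centred to within 4 mm. I'm handing it in.

```bash
python3 -c "
from plant import *
print(sign_off())"
```

```text
the job is handed in; nothing more can be done
None
```

I pressed the panel flat, slid it under the leaf until it stopped against the bar, took the hand away and handed the job in at about 10 s; the final images put its edge at the bar within about 2 mm and square to within 1°, and no verdict came back.

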